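# Press the saw gauges into their foam tray

## Robot

A 7-joint arm with a two-finger parallel gripper is mounted at the origin on the work surface. World frame = base frame: x ahead of the robot, y to its left, z up, the work surface at z = 0. Lengths are in m, angles in rad, forces in N, time in s.
With the tool pointing down it reaches from about 0.425 to 1.025 m from the base axis. Payload 9.4 kg.
Tool frame: the origin (TCP) lies on the centre line of the jaws, within the pads' length; the fingertips stand r.tip_extent ahead of it and the grasp point (between the pads) lies 2 mm behind it (r.tip_extent is the distance from the TCP to the fingertips, in m); z points along the fingers, y is the line along which they close (so a half turn about z gives the same grasp; the last joint's range is limited). The gripper opens to 93 mm and grips with 3 to 60 N. Pads are 15 mm wide; open, the fingers measure 128 mm over their backs; the gripper's body (75 mm by 188 mm) begins 65 mm behind the grasp point.
Start: joints at [-1.374, 0.599, -0.003, 1.599, 0.002, 0.943, -0.08], TCP at [0.196, 0.698, 0.204] pointing down, gripper open.
Joint ranges: [-2.57, 2.57], [-0.35, 1.97], [-1.29, 1.29], [0.11, 2.56], [-1.05, 4.19], [0.11, 1.86], [-2.63, 2.63]. Speed limits (rad/s): [2.22, 2.22, 3.01, 3.01, 3.14, 3.14, 3.14].

## Interface

Orientations are given as a 3x3 rotation matrix whose columns are the frame's x, y, z axes.
In Python, from workcell import sensors, eyes, order, r gives the robot as it stands.
- The arm moves only by the tool play_rows, never from a script. Its arguments are lists of equal length, an entry for each row: "slide": the shift along the world's x, y, z in m, a list of three; "roll": the turn about the world's z in rad; "gripper": the opening, from 0 (shut) to 1 (fully open). A call has exactly 10 rows; each row is the pose to reach, as a shift and turn from the pose commanded when the call began; what a row does not reach only later rows make up. A row lasts 1/8 s, in which the tool goes at most 62.5 mm and 10.7 degrees, less where a joint would pass 70% of its speed; a pose out of reach is approached as far as the arm can. A call with a gripper value outside its range is refused whole. The fingers move at their own pace and stop on an object; "newtons" is the grip in N (left out, the last holds). Time passes only in rows, so rows that repeat a pose let the fingers close, or fill a call up. It gives the time, the measured TCP pose, the force, the opening and the grip force at its end, in the units of the state.
- sensors.get_obs(): the state, without advancing time (a new reading comes with each control period).
- eyes.capture(name): name is "scene" or "side" or "wrist"; returns (picture, depth): 420x560x3 uint8, red, green, blue; 420x560 float32, m along the optical axis (not along the pixel's ray), 0 where there is no reading.
- eyes.calibration(name): a dict with "fx", "fy", "cx", "cy" (pixels), "R" (3x3) and "t" (3): a world point X has camera coordinates R X + t; the wrist camera has in their place "T_tool_cam" (4x4, takes a point from camera to tool coordinates, whose origin is the TCP and whose axes are the flange's). Camera axes: x right, y down, z forward; pixel columns grow to the right and rows downward; lengths in m; the calibration is good to about 2 mm. A picture is of the moment at which its call begins: read the wrist's pose just before it. calibration takes no time and is no camera call.
- order.close_job(): hands the job in; it is judged then, once.
The state is a dict: "time_s": time; "joint_pos": joint angles; "dq": joint speeds; "joint_torque": joint torques, N m; "position": TCP position; "eef_rot": TCP orientation; "force": force on the tool from outside, world axes, zero at the start; "wrist_torque": the same for the moment, N m; "opening": finger opening in m; "finger_force": force on a finger pad.
Only numpy, scipy, OpenCV 4.12 (cv2) and the standard library are available. Lean on these libraries where they do the work, as an engineer would, in place of code of your own. Each camera call takes 0.05 s, during which the arm holds its last target. There are 200 camera calls.

## Task

Put the two loose band-saw gauges away in the foam-lined tray: the T-shaped mitre gauge and the L-shaped angle bracket. Press each one into the foam cutout of its own shape until it is fully home, flat and flush with the foam, then let go. Leave the straight gauge that is already in the tray, and everything else on the bench, where it is.

Things in the scene. Friction and masses are not known exactly. Their poses are not given: they have to be found in the camera images.
- mitre_grip (a point): Centre of the mitre gauge's grip, 34 mm above the plate's underside. T-shaped dark steel-grey plate, 14 mm thick, flat on the bench; in mm from here bar x -69 to +17, y -10 to +10; cross head x +17 to +41, y -38 to +38. On it an upright black grip 40 long (x), 16 wide (y), 40 tall: this point is its middle, pinch across y. z up; 200 g.
- angle_grip (a point): Centre of the angle bracket's grip, 34 mm above the plate's underside. L-shaped dark steel-grey plate, 14 mm thick, flat on the bench; in mm from here long leg x -60 to +44, y -18 to +12; short leg x +20 to +44, y +12 to +56. On it an upright black grip 40 long (x), 16 wide (y), 40 tall: this point is its middle, pinch across y. z up; 220 g.
- mitre_foam_mouth (a point): Reference point of the T-shaped cutout, level with the foam's upper face: the matching part's grip centre stands right over it (20 mm up) when the part is home, and the x and y axes of both then agree. The cutout is the plate's outline widened 2.5 mm all round, 14 mm deep, so home is flush. The block's centre is at x = -14, y = 0 mm from here. Top of foam: 36 mm above the bench.
- angle_foam_mouth (a point): Reference point of the L-shaped cutout, level with the foam's upper face: the matching part's grip centre stands right over it (20 mm up) when the part is home, and the x and y axes of both then agree. The cutout is the plate's outline widened 2.5 mm all round, 14 mm deep, so home is flush. The block's centre is at x = -8, y = +19 mm from here. Top of foam: 36 mm above the bench.
- mitre_foam: Fixed foam block with the T-shaped cutout, 132 x 102 x 30 mm, origin under its centre. Four springy rounded lips in the cutout's walls reach 1 mm inside the plate's outline: the plate rests on them about 8 mm above home and must be pressed straight down past them with roughly 6 to 12 N; then it stays. They give way 4 mm, no latch.
- angle_foam: Fixed foam block with the L-shaped cutout, 132 x 102 x 30 mm, origin under its centre. Four springy rounded lips in the cutout's walls reach 1 mm inside the plate's outline: the plate rests on them about 8 mm above home and must be pressed straight down past them with roughly 6 to 12 N; then it stays. They give way 4 mm, no latch.
- tray: Fixed open plywood tray, 148 (x) x 322 (y) x 36 mm, walls 6 mm, three dark foam blocks side by side along y in any order: one with a T cutout, one with an L cutout, one holding the straight gauge; cutout floors are lighter grey. Origin: centre of its underside, on the bench.
- mitre: The T-shaped mitre gauge as a whole (see point mitre_grip). Origin: underside of the plate, below the grip's centre.
- angle: The L-shaped angle bracket as a whole (see point angle_grip). Origin: underside of the plate, below the grip's centre.
- strip: Straight gauge already lying in its own cutout of the tray: plate 108 (x) x 24 (y) x 14 mm, same black grip as the others. Leave it. Origin: centre of the plate's underside.
- screwdriver: Bystander: screwdriver, 190 mm, lying on the bench. Origin on its axis at bench level.
- wrench: Bystander: steel wrench, 170 mm, lying on the bench. Origin at bench level.
- jar: Bystander: glass jar with steel lid, 60 mm across, 70 mm tall. Origin: centre of its underside.
- offcut: Bystander: L-shaped wooden offcut, 90 mm long, 18 mm thick. Origin at bench level.
- blade_box: Bystander: cardboard blade box, 130 x 50 x 25 mm. Origin: centre of its underside.
- tape_roll: Bystander: black disc-shaped roll of tape, 70 mm across, 24 mm tall. Origin: centre of its underside.
- mug: Bystander: white mug, 76 mm across, 90 mm tall. Origin: centre of its underside.
Things that resemble listed ones, but are neither listed nor needed, are in the scene too. Leave any blue, purple or red look-alike of the mitre alone.

How it is judged:
By the outcome, as a careful person would: the job done as asked, in the order asked, and still so for the second after the job is handed in, with the robot touching nothing.
It also fails if it takes over 64 s, if anything falls off the work surface, if the arm or the gripper's body presses on something with over 40 N, if the wrist force passes 120 N, or if a joint passes its speed limit or range.

## Working session

There is one attempt and no reset: what is moved stays moved. The work goes in short steps, Python scripts to look and compute and a tool call to move; the robot and the scene stay as the last step left them, time stands still between calls to the robot, and variables do not carry over. Pictures are saved under pics/ and viewed, at most 10 in all, crops included, and the job is handed in when it is done.

Besides the shell and the picture viewer there is one more tool, called after "Request:" by a JSON object that holds its "op" and its "data", one argument or row to a line. play_rows: Moves the arm, as the interface text tells. Its arguments: {"type":"object","properties":{"slide":{"type":"array","items":{"type":"array","items":{"type":"number"}}},"roll":{"type":"array","items":{"type":"number"}},"gripper":{"type":"array","items":{"type":"number"}},"newtons":{"type":"number"}},"required":["slide","roll","gripper"]}

```bash
mkdir -p pics; ls; python3 - <<'E'
from workcell import sensors, eyes, order, r
import cv2,numpy as np
o=sensors.get_obs();print({k:np.round(v,3).tolist() for k,v in o.items()}, r.tip_extent)
for n in("scene","side"):
    p,d=eyes.capture(n);np.savez(f"pics/{n}0.npz",p=p,d=d)
    cv2.imwrite(f"pics/{n}0.png",p[:,:,::-1]);c=eyes.calibration(n);print(n,{k:np.round(v,3).tolist() for k,v in c.items()})
E
```

```text
pics
{'time_s': 0.0, 'joint_pos': [-1.374, 0.6, -0.003, 1.6, 0.002, 0.943, -0.08], 'dq': [0.002, 0.002, 0.0, 0.0, 0.001, 0.0, 0.0], 'joint_torque': [0.003, -76.505, 1.498, -25.235, -0.052, 0.017, 0.0], 'position': [0.196, 0.697, 0.203], 'eef_rot': [[-0.963, 0.27, -0.0], [0.27, 0.963, -0.002], [-0.0, -0.002, -1.0]], 'force': [0.363, -0.379, 0.558], 'wrist_torque': [0.045, 0.047, 0.004], 'finger_force': 0.0, 'opening': 0.093} 0.017
scene {'fx': 463.098, 'fy': 463.098, 'cx': 276.123, 'cy': 210.989, 'R': [[-0.652, 0.758, -0.013], [0.463, 0.384, -0.799], [-0.6, -0.527, -0.601]], 't': [0.349, -0.2, 2.036]}
side {'fx': 541.725, 'fy': 541.725, 'cx': 273.921, 'cy': 204.271, 'R': [[0.895, -0.445, 0.012], [-0.276, -0.577, -0.769], [0.349, 0.685, -0.64]], 't': [-0.459, 0.196, 1.403]}
```

View pics/scene0.png

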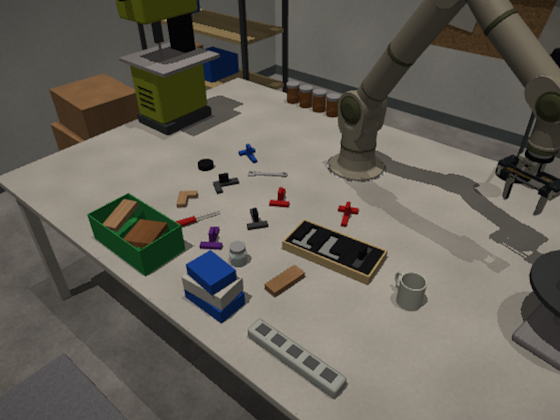

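View pics/side0.png

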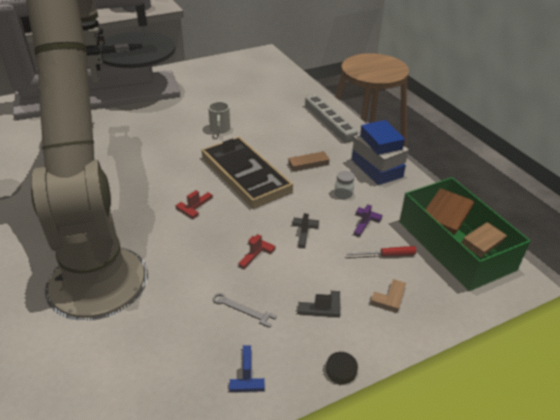

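The scene view shows the tray at about (333,249), the dark T at (257,218) and the dark L at (227,183). In the side view the tray is at (246,170), the T at (305,228) and the L at (320,303). The candidates in the side view are:
- red (195,203) and (257,250)
- purple (367,219)
- blue (247,370)
- dark grey (305,228) and (320,303)

Only the two dark grey parts match the description. I'll confirm this in an enlarged crop.

```bash
cat > h.py <<'E'
from workcell import sensors, eyes, order, r
import cv2,numpy as np
def world(n,d,c,uv,pose=None):
    u,v=uv;X=np.array([(u-c['cx'])/c['fx']*d,(v-c['cy'])/c['fy']*d,d])
    return c['R'].T@(X-c['t'])
E
python3 - <<'E'
from h import *
z=np.load("pics/side0.npz");p,d=z['p'],z['d'];c=eyes.calibration("side")
cv2.imwrite("pics/sidecrop.png",cv2.resize(p[130:330,180:420,::-1],None,fx=3,fy=3,interpolation=cv2.INTER_CUBIC))
for nm,uv in dict(T=(304,225),Tbench=(330,250),L=(322,300),tray=(246,170),trayTL=(232,141),trayR=(290,180),trayB=(257,201),trayL=(203,158),mug=(219,117),jar=(345,182)).items():
    print(nm,np.round(world("side",d[uv[1],uv[0]],c,uv),3))
E
```

```text
T [ 0.563 -0.086  0.042]
Tbench [ 0.604 -0.166 -0.002]
L [ 0.469 -0.345  0.047]
tray [0.534 0.245 0.023]
trayTL [0.53  0.345 0.076]
trayR [0.652 0.163 0.   ]
trayB [0.499 0.087 0.023]
trayL [ 0.444  0.4   -0.001]
mug [0.547 0.5   0.079]
jar [0.753 0.005 0.068]
```

View pics/sidecrop.png

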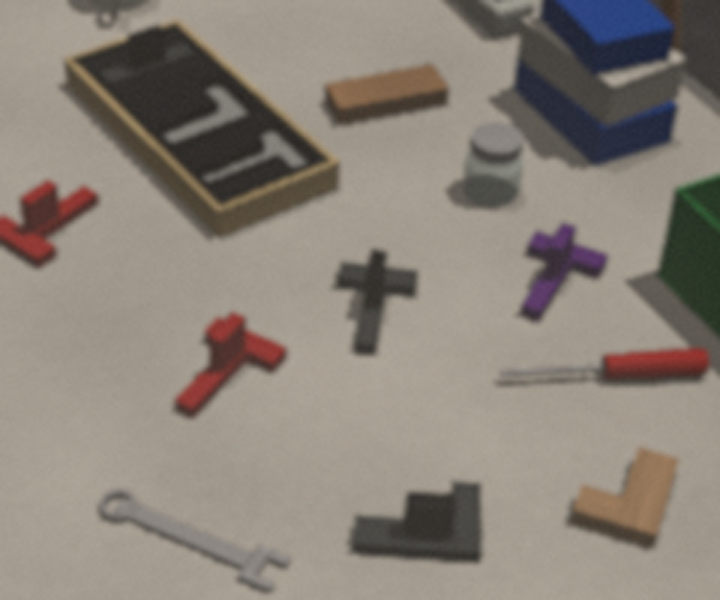

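The crop shows the dark T at (375,295), which is the mitre, and the dark L at (420,520), which is the angle bracket. The T cutout is at the tray's near end (260,158), with the L cutout next to it at (205,115). The look-alikes are red and purple. I'll move over the tray for a top view with the wrist camera.

Request:
{"op": "play_rows", "data": {
  "slide": [
    [0.04,-0.04,0.03],
    [0.08,-0.09,0.06],
    [0.12,-0.14,0.09],
    [0.16,-0.19,0.11],
    [0.2,-0.24,0.13],
    [0.24,-0.3,0.15],
    [0.28,-0.36,0.17],
    [0.32,-0.42,0.18],
    [0.34,-0.48,0.18],
    [0.34,-0.48,0.18]
  ],
  "roll": [0,0,0,0,0,0,0,0,0,0],
  "gripper": [1,1,1,1,1,1,1,1,1,1],
  "newtons": 30
}}

```text
time_s: 1.35
position: [0.5366, 0.2159, 0.3836]
eef_rot: [[-0.963, 0.271, -0.0], [0.271, 0.963, -0.0], [0.0, -0.0, -1.0]]
force: [0.5, 0.2, 0.4]
opening: 0.0929
finger_force: 0.0
```

```bash
cat >> h.py <<'E'
def wrist(tag):
    o=sensors.get_obs();p,d=eyes.capture("wrist");c=eyes.calibration("wrist")
    W=np.eye(4);W[:3,:3]=o['eef_rot'];W[:3,3]=o['position'];M=W@np.array(c['T_tool_cam'])
    np.savez(f"pics/{tag}.npz",p=p,d=d,M=M,K=[c['fx'],c['fy'],c['cx'],c['cy']]);cv2.imwrite(f"pics/{tag}.png",p[:,:,::-1])
    return o
def load(tag):
    z=np.load(f"pics/{tag}.npz");return z['p'],z['d'],z['M'],z['K']
def ray(M,K,uv,h):
    "pixels (N,2) -> world points on plane z=h"
    uv=np.atleast_2d(uv).astype(float);D=np.c_[(uv[:,0]-K[2])/K[0],(uv[:,1]-K[3])/K[1],np.ones(len(uv))]@M[:3,:3].T
    return M[:3,3]+D*((h-M[2,3])/D[:,2])[:,None]
E
python3 - <<'E'
from h import *
o=wrist("w1");print(o['time_s'],o['position'],o['joint_pos']);p,d,M,K=load("w1");print(np.round(eyes.calibration("wrist")['T_tool_cam'],3),M[:3,3],K)
E
```

```text
1.35 [0.53663133 0.21588924 0.3836183 ] [-0.58579463  0.26104573  0.13829335  1.71063016 -0.03852191  1.1726511
  0.85963675]
[[ 0.    -0.961 -0.278  0.077]
 [ 1.     0.     0.    -0.001]
 [ 0.    -0.278  0.961 -0.182]
 [ 0.     0.     0.     1.   ]] [0.46275416 0.23592861 0.56529188] [371.30530942 371.30530942 279.23100639 209.71683883]
```

View pics/w1.png

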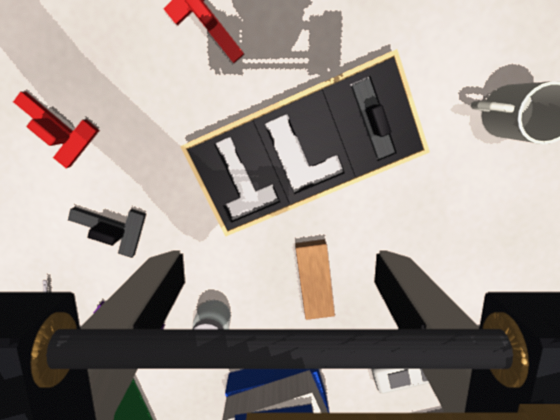

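The top view shows the T cutout at about (243,180), the L cutout at (303,155), the strip at (375,115) and the dark mitre at (110,230). I'll measure the cutout rims from depth and the mitre from its upper faces.

```bash
cat >> h.py <<'E'
def cloud(d,M,K):
    v,u=np.indices(d.shape);X=np.stack([(u-K[2])/K[0]*d,(v-K[3])/K[1]*d,d],-1)@M[:3,:3].T+M[:3,3]
    X[d==0]=np.nan;return X
def rect(P):
    (cx,cy),(w,h),a=cv2.minAreaRect(np.float32(P[:,:2]*1000));return cx,cy,w,h,a
E
python3 - <<'E'
from h import *
p,d,M,K=load("w1");X=cloud(d,M,K);Z=X[...,2]
g=cv2.cvtColor(p,cv2.COLOR_RGB2GRAY)
for nm,uv in dict(bench=(200,300),foam=(335,130),Tfl=(243,180),Lfl=(290,150),bar=(85,217),grip=(105,232),sgrip=(372,105)).items():
    w=Z[uv[1]-2:uv[1]+3,uv[0]-2:uv[0]+3];print(nm,np.round(X[uv[1],uv[0]],4),np.nanstd(w).round(4),np.isnan(w).sum(),g[uv[1],uv[0]])
# tray outline & cutouts
roi=np.zeros(Z.shape,np.uint8);cv2.fillPoly(roi,[np.array([[188,148],[397,52],[426,150],[228,233]])],1)
hole=((Z<0.029)&(roi>0)).astype(np.uint8);hole=cv2.morphologyEx(hole,cv2.MORPH_OPEN,np.ones((3,3)))
cs,_=cv2.findContours(hole,cv2.RETR_EXTERNAL,cv2.CHAIN_APPROX_NONE)
for c in cs:
    if cv2.contourArea(c)>300: print('hole',c[:,0].mean(0),cv2.contourArea(c),np.round(rect(ray(M,K,c[:,0],.036)),2))
top=((Z>0.028)&(Z<.05)).astype(np.uint8);cs,_=cv2.findContours(top,cv2.RETR_EXTERNAL,cv2.CHAIN_APPROX_NONE)
for c in cs:
    if cv2.contourArea(c)>3000: print('tray',c[:,0].mean(0),cv2.contourArea(c),np.round(rect(ray(M,K,c[:,0],.036)),2))
E
```

```text
bench [0.7377 0.0186 0.0009] 0.001 0 129
foam [0.5198 0.3009 0.0349] 0.0017 1 63
Tfl [0.5549 0.1542 0.024 ] 0.0011 0 204
Lfl [0.5311 0.2329 0.0232] 0.001 0 231
bar [ 0.546  -0.1002  0.0156] 0.0009 0 79
grip [ 0.5702 -0.0608  0.0492] 0.0041 0 6
sgrip [0.4997 0.3545 0.0487] 0.0135 0 19
hole [242.46351931 182.34763948] 1685.5 [546.38 152.17 113.47  75.4    8.22]
hole [300.52083333 155.825     ] 2137.0 [532.69 253.89 107.22  77.89   7.51]
tray [309.67752443 143.38762215] 23743.0 [533.51 254.03 148.07 322.17   7.63]
```

All sizes match: the tray measures 148×322, the T hole is 113 long and the L hole is 107×78. The tray yaw is 7.6°. Next I'll look at the two loose parts from above.

Request:
{"op": "play_rows", "data": {
  "slide": [
    [0,-0.05,0],
    [-0.01,-0.1,0],
    [-0.01,-0.15,0],
    [-0.02,-0.2,0],
    [-0.02,-0.25,0],
    [-0.03,-0.3,0],
    [-0.03,-0.35,0],
    [-0.03,-0.4,0],
    [-0.03,-0.42,0],
    [-0.03,-0.42,0]
  ],
  "roll": [0,0,0,0,0,0,0,0,0,0],
  "gripper": [1,1,1,1,1,1,1,1,1,1]
}}

```text
time_s: 2.65
position: [0.5056, -0.2032, 0.3832]
eef_rot: [[-0.962, 0.273, -0.001], [0.273, 0.962, -0.0], [0.001, -0.0, -1.0]]
force: [-0.3, 1.1, 0.5]
opening: 0.0935
finger_force: 0.0
```

```bash
python3 - <<'E'
from h import *
o=wrist("w2");print(o['time_s'],o['position'])
p,d,M,K=load("w2");X=cloud(d,M,K);Z=X[...,2];print(M[:3,3])
hsv=cv2.cvtColor(p,cv2.COLOR_RGB2HSV);dark=(hsv[...,2]<120)&(hsv[...,1]<80)
m=((Z>0.007)&(Z<.07)&dark&(np.abs(X[...,0]-.53)<.16)).astype(np.uint8);m=cv2.morphologyEx(m,cv2.MORPH_OPEN,np.ones((3,3)))
cs,_=cv2.findContours(m,cv2.RETR_EXTERNAL,cv2.CHAIN_APPROX_NONE)
for c in cs:
    if cv2.contourArea(c)>200:
        print('part',c[:,0].mean(0),cv2.contourArea(c),np.round(rect(ray(M,K,c[:,0],.014)),2))
        k=np.zeros_like(m);cv2.drawContours(k,[c],-1,1,-1);gp=((Z>.046)&(k>0)).astype(np.uint8)
        gc,_=cv2.findContours(gp,cv2.RETR_EXTERNAL,cv2.CHAIN_APPROX_NONE)
        for q in gc:
            if cv2.contourArea(q)>30: print('  grip',q[:,0].mean(0),cv2.contourArea(q),np.round(rect(ray(M,K,q[:,0],.054)),2),np.nanmedian(Z[gp>0]))
E
```

```text
2.65 [ 0.50555914 -0.20315467  0.38315827]
[ 0.43185504 -0.18289266  0.56488823]
part [376.28630705 174.593361  ] 1415.5 [565.21 -79.81 110.36  75.67  53.48]
  grip [385.11267606 180.25352113] 290.5 [573.57 -68.68  40.57  16.35  53.76] 0.053884038204641715
part [ 69.28275862 161.15172414] 1770.5 [ 428.47 -509.21   70.42   72.75    9.54]
part [191.80932203 162.96610169] 1837.0 [ 477.7  -318.58   74.59  104.97   59.12]
  grip [180.15492958 165.1971831 ] 311.5 [ 474.62 -337.87   16.98   40.57   58.65] 0.053888967414346955
part [529.65630713 115.49177331] 4095.5 [551.98 163.6  136.8  100.91   7.66]
```

View pics/w2.png

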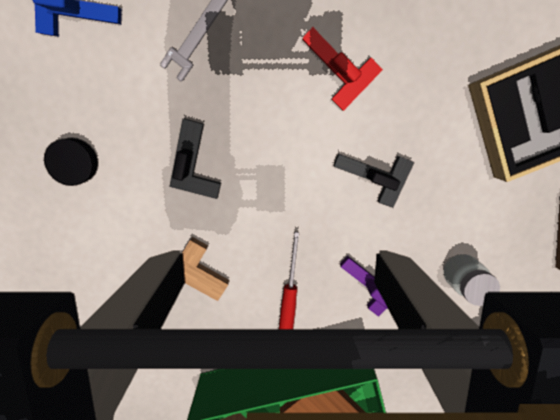

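The view shows the mitre at (376,175) with its grip at (385,180), and the angle bracket at (192,163) with its grip at (180,165). The tape, blue, red and purple parts are well clear.

| Part | Grip position (mm) | Yaw |
|---|---|---|
| Mitre | (573.6, -68.7) | 53.7° |
| Angle bracket | (474.6, -337.9) | -31.2° |

The grip-to-outline offsets agree with the given sizes. I'll grasp the mitre first.

Request:
{"op": "play_rows", "data": {
  "slide": [
    [0.007,0.013,-0.02],
    [0.014,0.027,-0.04],
    [0.021,0.04,-0.07],
    [0.028,0.054,-0.1],
    [0.035,0.067,-0.13],
    [0.042,0.081,-0.16],
    [0.049,0.095,-0.19],
    [0.056,0.11,-0.22],
    [0.063,0.125,-0.24],
    [0.068,0.1345,-0.25]
  ],
  "roll": [-0.18,-0.36,-0.54,-0.72,-0.9,-1.08,-1.26,-1.44,-1.62,-1.8],
  "gripper": [0.6,0.6,0.6,0.6,0.6,0.6,0.6,0.6,0.6,0.6]
}}

```text
time_s: 3.95
position: [0.5737, -0.0642, 0.132]
eef_rot: [[0.485, 0.875, -0.002], [0.875, -0.485, 0.001], [0.0, -0.002, -1.0]]
force: [0.5, 0.5, 0.2]
opening: 0.0558
finger_force: 0.0
```

Request:
{"op": "play_rows", "data": {
  "slide": [
    [0,0,0],
    [0,0,-0.02],
    [0,0,-0.05],
    [0,0,-0.08],
    [0,0,-0.098],
    [0,0,-0.098],
    [0,0,-0.098],
    [0,0,-0.098],
    [0,0,-0.098],
    [0,0,-0.098]
  ],
  "roll": [-0.128,-0.128,-0.128,-0.128,-0.128,-0.128,-0.128,-0.128,-0.128,-0.128],
  "gripper": [0.6,0.6,0.6,0.6,0.6,0.6,0.6,0.6,0.6,0.6]
}}

```text
time_s: 5.2
position: [0.5742, -0.0675, 0.0359]
eef_rot: [[0.59, 0.807, 0.001], [0.807, -0.59, 0.0], [0.0, 0.0, -1.0]]
force: [-0.5, -0.1, 0.8]
opening: 0.0558
finger_force: 0.0
```

Request:
{"op": "play_rows", "data": {
  "slide": [
    [0,0,0],
    [0,0,0],
    [0,0,0],
    [0,0,0],
    [0,0,0.02],
    [0,0,0.05],
    [0,0,0.09],
    [0,0,0.12],
    [0,0,0.12],
    [0,0,0.12]
  ],
  "roll": [0,0,0,0,0,0,0,0,0,0],
  "gripper": [0,0,0,0,0,0,0,0,0,0],
  "newtons": 50
}}

```text
time_s: 6.45
position: [0.5737, -0.0671, 0.1549]
eef_rot: [[0.59, 0.808, -0.001], [0.808, -0.59, 0.0], [-0.0, -0.001, -1.0]]
force: [0.9, -0.3, -0.1]
opening: 0.0006
finger_force: 0.0
```

The grasp missed: the fingers closed to 0. I'll look.

```bash
python3 - <<'E'
from h import *
o=wrist("w3");s,_=eyes.capture("side")
p=load("w3")[0];c=cv2.resize(s[150:290,200:390],(560,413))
cv2.imwrite("pics/m3.png",cv2.resize(np.hstack([p[:413],c])[:,:,::-1],(800,295)))
E
```

```text
(no output)
```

View pics/m3.png

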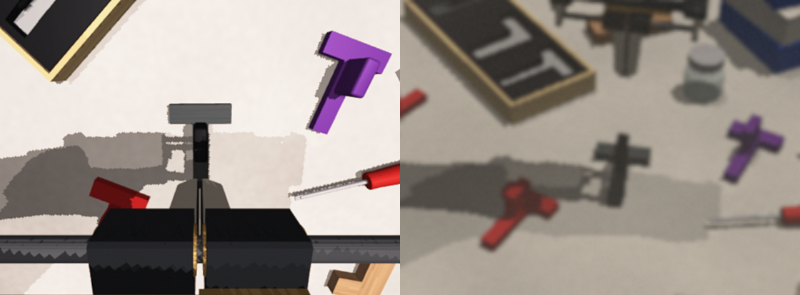

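```bash
python3 - <<'E'
from h import *
p,d,M,K=load("w3");X=cloud(d,M,K);Z=X[...,2];print(M.round(3))
print('obs',sensors.get_obs()['position'])
for uv in [(280,150),(280,170),(280,190),(280,210),(280,230),(280,245)]+[(280,260),(280,280)]: print(uv,X[uv[1],uv[0]].round(4),p[uv[1],uv[0]])
g=((Z>.044)&(Z<.064)&(p.max(-1)<70)).astype(np.uint8);cs,_=cv2.findContours(g,cv2.RETR_EXTERNAL,cv2.CHAIN_APPROX_NONE)
for q in cs:
    if cv2.contourArea(q)>150: print('grip',q[:,0].mean(0),np.round(rect(ray(M,K,q[:,0],.054)),2))
pl=((Z>.01)&(Z<.02)&(p.max(-1)<140)).astype(np.uint8);cs,_=cv2.findContours(cv2.morphologyEx(pl,cv2.MORPH_OPEN,np.ones((3,3))),cv2.RETR_EXTERNAL,cv2.CHAIN_APPROX_NONE)
for q in cs:
    if cv2.contourArea(q)>150: print('plate',q[:,0].mean(0),np.round(rect(ray(M,K,q[:,0],.014)),2))
c=eyes.calibration("side");s=sensors.get_obs();t=s['position']-[0,0,r.tip_extent];q=c['R']@t+c['t'];print('tip in side px',c['fx']*q[0]/q[2]+c['cx'],c['fy']*q[1]/q[2]+c['cy'])
E
```

```text
[[ 0.808 -0.566 -0.166  0.62 ]
 [-0.589 -0.776 -0.225 -0.005]
 [-0.001  0.279 -0.96   0.337]
 [ 0.     0.     0.     1.   ]]
obs [ 0.57340222 -0.06730274  0.15446057]
(280, 150) [ 0.597  -0.0378  0.0156] [99 97 98]
(280, 170) [ 0.5867 -0.0519  0.0147] [90 90 89]
(280, 190) [ 0.5815 -0.0591  0.0536] [41 38 41]
(280, 210) [ 0.5723 -0.0716  0.0562] [17 16 17]
(280, 230) [ 0.5542 -0.0966  0.0157] [31 31 31]
(280, 245) [ 0.5453 -0.1088  0.0146] [31 31 32]
(280, 260) [ 0.5782 -0.0635  0.1749] [18 17 18]
(280, 280) [ 0.5726 -0.0711  0.1769] [103  95  92]
grip [280.57364341 201.68217054] [576.41 -66.74  40.73  15.22  53.92]
grip [497.192 108.76 ] [ 746.83 -102.84   37.73    9.26   43.87]
plate [489.39375 387.8375 ] [ 627.44 -368.71   27.1    64.87   79.78]
plate [158.0060241  272.80722892] [434.13 -63.66  27.44  58.31  30.81]
plate [529.48201439 241.90647482] [ 736.38 -250.23   23.61   45.07   70.84]
plate [280.89361702 238.31914894] [ 548.96 -104.55   25.76   19.46   54.4 ]
plate [279.9954955  158.93243243] [592.05 -44.46  24.23  75.21  54.73]
plate [472.24603175 113.29365079] [ 745.56 -107.1    42.89   15.66   49.43]
plate [133.25182482  56.01824818] [542.45  92.58 124.68   4.15   7.69]
tip in side px 305.54383240237667 193.56677364714167
```

The fingers were slow, so the lift began before they had closed. The grip has hardly moved, at (576.4,-66.7). I'll reopen, descend and wait longer for the close.

Request:
{"op": "play_rows", "data": {
  "slide": [
    [0,0,0],
    [0,0,0],
    [0,0,0],
    [0,0,0],
    [0,0,0],
    [0,0,-0.02],
    [0,0,-0.04],
    [0,0,-0.04],
    [0,0,-0.04],
    [0,0,-0.04]
  ],
  "roll": [0,0,0,0,0,0,0,0,0,0],
  "gripper": [0.5,0.5,0.5,0.5,0.5,0.5,0.5,0.5,0.5,0.5]
}}

```text
time_s: 7.8
position: [0.5745, -0.0676, 0.1163]
eef_rot: [[0.59, 0.807, 0.001], [0.807, -0.59, -0.0], [0.001, 0.001, -1.0]]
force: [-0.6, -0.5, -0.5]
opening: 0.0464
finger_force: 0.0
```

Request:
{"op": "play_rows", "data": {
  "slide": [
    [0,0,-0.04],
    [0,0,-0.07],
    [0,0,-0.08],
    [0,0,-0.08],
    [0,0,-0.08],
    [0,0,-0.08],
    [0,0,-0.08],
    [0,0,-0.08],
    [0,0,-0.08],
    [0,0,-0.08]
  ],
  "roll": [0,0,0,0,0,0,0,0,0,0],
  "gripper": [0.5,0.5,0.5,0,0,0,0,0,0,0],
  "newtons": 50
}}

```text
time_s: 9.05
position: [0.5746, -0.0675, 0.0362]
eef_rot: [[0.59, 0.807, 0.001], [0.807, -0.59, 0.0], [0.001, 0.001, -1.0]]
force: [0.3, 1.2, 7.5]
opening: 0.0143
finger_force: 50.0
```

Request:
{"op": "play_rows", "data": {
  "slide": [
    [0,0,0.03],
    [0,0,0.07],
    [0,0.03,0.1],
    [0,0.07,0.11],
    [-0.005,0.11,0.11],
    [-0.007,0.15,0.11],
    [-0.01,0.18,0.11],
    [-0.012,0.21,0.11],
    [-0.014,0.222,0.11],
    [-0.014,0.222,0.11]
  ],
  "roll": [0,0,-0.1,-0.22,-0.34,-0.46,-0.58,-0.7,-0.805,-0.805],
  "gripper": [0,0,0,0,0,0,0,0,0,0]
}}

```text
time_s: 10.3
position: [0.5594, 0.1557, 0.1449]
eef_rot: [[0.991, 0.137, -0.001], [0.137, -0.991, -0.001], [-0.001, 0.001, -1.0]]
force: [0.9, -1.2, -1.7]
opening: 0.0141
finger_force: 50.0
```

```bash
python3 - <<'E'
from h import *
o=wrist("w4");print(o['time_s'],o['position'],o['opening'],o['eef_rot'].round(4).tolist())
E
```

```text
10.3 [0.55936626 0.15569982 0.14493357] 0.014076326297898439 [[0.9905, 0.1375, -0.0011], [0.1375, -0.9905, -0.0007], [-0.0012, 0.0005, -1.0]]
```

View pics/w4.png

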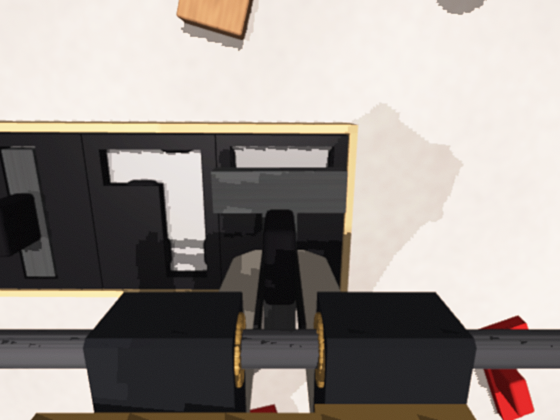

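The mitre is held. The view shows its head at (279,190) above the T cutout (282,157 visible), with the L cutout at (180,200). I'll measure the head against TCP and the tray edges in this same view.

```bash
python3 - <<'E'
from h import *
p,d,M,K=load("w4");X=cloud(d,M,K);Z=X[...,2];o=sensors.get_obs();R=o['eef_rot'];t=o['position']
v,u=np.indices(Z.shape)
hm=(v>150)&(v<222)&(u>200)&(u<360)
L=(X-t)@R  # tool coords
m=hm&(Z>.10)&(Z<.14)
print('plate z med',np.nanmedian(Z[m&(v>185)&(v<205)]))
top=(hm&(Z>.116)&(Z<.135)).astype(np.uint8);top=cv2.morphologyEx(top,cv2.MORPH_OPEN,np.ones((3,3)))
cs,_=cv2.findContours(top,cv2.RETR_EXTERNAL,cv2.CHAIN_APPROX_NONE);c=max(cs,key=cv2.contourArea)[:,0]
zt=np.nanmedian(Z[m&(v>185)&(v<205)])
P=ray(M,K,c,zt);T=(P-t)@R*1000;print('head rect in tool',np.round(rect(T/1000),2),T.min(0),T.max(0))
# by column/row: edges
print('head y edges',[ (np.percentile(T[np.abs(T[:,0]-xx)<4][:,1],[3,97])).round(1) for xx in (22,28,34)])
# tray front top edge in colour -> z=.036
hs=cv2.cvtColor(p,cv2.COLOR_RGB2HSV)
w=(hs[...,1]>90)&(hs[...,0]>12)&(hs[...,0]<35)&(v<150)&(v>100)&(u<350)
def line(P):
    a=cv2.fitLine(np.float32(P[:,:2]*1000),cv2.DIST_HUBER,0,.01,.01).ravel();return a
inner=[(uu,np.where(w[:,uu])[0].max()+.5) for uu in range(20,335) if w[:,uu].any()]
a=line(ray(M,K,inner,.036));print('inner front wall yaw',np.degrees(np.arctan2(-a[0],a[1])),'pt',a[2:])
# signed distance from predicted T mouth along tray x
th=np.radians(7.63);ex=np.array([np.cos(th),np.sin(th)])
print('wall inner dist from mouth along x (expect 52+.. =14.. )',(a[2:]-[560.7,154.3])@ex)
# T hole visible front edge & L hole
hole=((Z<.029)&(v>138)&(v<285)&(u>90)&(u<345)&(Z>0.01)).astype(np.uint8)
cs,_=cv2.findContours(cv2.morphologyEx(hole,cv2.MORPH_OPEN,np.ones((3,3))),cv2.RETR_EXTERNAL,cv2.CHAIN_APPROX_NONE)
for q in cs:
    if cv2.contourArea(q)>200:
        q=q[:,0];P=ray(M,K,q,.036)[:,:2]*1000;B=np.c_[(P-[560.7,154.3])@ex,(P-[560.7,154.3])@[-ex[1],ex[0]]]
        print('hole',q.mean(0),np.round(rect(P/1000),1),'in T-mouth frame',B.min(0),B.max(0))
E
```

```text
plate z med 0.12304780114535568
head rect in tool [ 2.844e+01 -4.000e-02  7.602e+01  2.782e+01  8.998e+01] [ 14.53271395 -38.05307041  22.11779832] [42.36378895 37.96818679 22.19041529]
head y edges [array([-38. ,  37.9]), array([-38. ,  37.9]), array([-37.9,  37.9])]
inner front wall yaw -172.45364 pt [603.80444 238.55785]
wall inner dist from mouth along x (expect 52+.. =14.. ) 53.91017010401462
hole [166.09610984 198.62242563] [536.2 252.  104.8  75.7   7.6] in T-mouth frame [-63.68727386  62.26135551] [ 41.06179312 137.93622469]
hole [281.96956522 155.88695652] [596.7 157.6  15.6  74.7   7.9] in T-mouth frame [ 28.12351609 -38.80504817] [44.06942547 35.87957523]
```

The part sits centred in the jaws, with the head at y ±38 and x at about 29. The tray re-measures the same, with the T mouth about 1 mm toward -y. I'll correct for that and lower onto the lips.

Request:
{"op": "play_rows", "data": {
  "slide": [
    [0.0015,-0.0024,0],
    [0.0015,-0.0024,-0.01],
    [0.0015,-0.0024,-0.025],
    [0.0015,-0.0024,-0.04],
    [0.0015,-0.0024,-0.055],
    [0.0015,-0.0024,-0.065],
    [0.0015,-0.0024,-0.071],
    [0.0015,-0.0024,-0.075],
    [0.0015,-0.0024,-0.075],
    [0.0015,-0.0024,-0.075]
  ],
  "roll": [-0.005,-0.005,-0.005,-0.005,-0.005,-0.005,-0.005,-0.005,-0.005,-0.005],
  "gripper": [0,0,0,0,0,0,0,0,0,0]
}}

```text
time_s: 11.6
position: [0.5617, 0.1521, 0.0708]
eef_rot: [[0.992, 0.129, 0.0], [0.129, -0.992, 0.0], [0.0, -0.0, -1.0]]
force: [-0.2, 0.6, -1.7]
opening: 0.014
finger_force: 50.0
```

Request:
{"op": "play_rows", "data": {
  "slide": [
    [0,0,-0.002],
    [0,0,-0.004],
    [0,0,-0.005],
    [0,0,-0.006],
    [0,0,-0.007],
    [0,0,-0.008],
    [0,0,-0.009],
    [0,0,-0.01],
    [0,0,-0.01],
    [0,0,-0.01]
  ],
  "roll": [0,0,0,0,0,0,0,0,0,0],
  "gripper": [0,0,0,0,0,0,0,0,0,0]
}}

```text
time_s: 12.85
position: [0.5614, 0.1524, 0.0603]
eef_rot: [[0.992, 0.13, -0.0], [0.13, -0.992, 0.0], [-0.0, -0.0, -1.0]]
force: [0.6, 4.3, -1.0]
opening: 0.0141
finger_force: 50.1
```

Request:
{"op": "play_rows", "data": {
  "slide": [
    [0,0.0007,-0.001],
    [0,0.0007,-0.002],
    [0,0.0007,-0.003],
    [0,0.0007,-0.004],
    [0,0.0007,-0.004],
    [0,0.0007,-0.004],
    [0,0.0007,-0.004],
    [0,0.0007,-0.004],
    [0,0.0007,-0.004],
    [0,0.0007,-0.004]
  ],
  "roll": [0,0,0,0,0,0,0,0,0,0],
  "gripper": [0,0,0,0,0,0,0,0,0,0]
}}

```text
time_s: 14.1
position: [0.5613, 0.1533, 0.058]
eef_rot: [[0.992, 0.129, -0.0], [0.129, -0.992, 0.003], [0.0, -0.003, -1.0]]
force: [-6.2, 4.8, 24.2]
opening: 0.0141
finger_force: 50.0
```

It reached the floor at z=0.058 with firm contact at 24 N. I'll release and lift.

Request:
{"op": "play_rows", "data": {
  "slide": [
    [0,0,0.002],
    [0,0,0.002],
    [0,0,0.002],
    [0,0,0.002],
    [0,0,0.002],
    [0,0,0.002],
    [0,0,0.02],
    [0,0,0.06],
    [0,0,0.12],
    [0,0,0.16]
  ],
  "roll": [0,0,0,0,0,0,0,0,0,0],
  "gripper": [0.5,0.5,0.5,0.5,0.5,0.5,0.5,0.5,0.5,0.5]
}}

```text
time_s: 15.35
position: [0.5619, 0.1521, 0.2201]
eef_rot: [[0.992, 0.128, 0.002], [0.128, -0.992, 0.0], [0.002, 0.0, -1.0]]
force: [-0.7, 0.7, 0.2]
opening: 0.0465
finger_force: 0.0
```

```bash
python3 - <<'E'
from h import *
o=wrist("w5");p,d,M,K=load("w5");X=cloud(d,M,K);Z=X[...,2];t=o['position'];print(t,o['opening'])
th=np.radians(7.6);ex=np.array([np.cos(th),np.sin(th)]);A=X[...,:2]*1000-[561.1,153.5];x=A@ex;y=A@[-ex[1],ex[0]]
def z(x0,x1,y0,y1): 
    m=(x>x0)&(x<x1)&(y>y0)&(y<y1);return np.round(np.nanmedian(Z[m])*1000,1),m.sum()
print('head +y',z(20,38,20,35),'head -y',z(20,38,-35,-20),'bar end',z(-62,-30,-6,6),'foam +y',z(-50,5,20,45),'foam -y',z(-50,5,-45,-20),'foam front',z(46,51,-30,30))
E
```

```text
[0.56193774 0.15210752 0.2200612 ] 0.04645309224442564
head +y (np.float64(342.9), np.int64(10913)) head -y (np.float64(341.0), np.int64(8799)) bar end (np.float64(36.5), np.int64(322)) foam +y (np.float64(37.6), np.int64(2323)) foam -y (np.float64(37.6), np.int64(2341)) foam front (np.float64(36.5), np.int64(314))
```

View pics/w5.png

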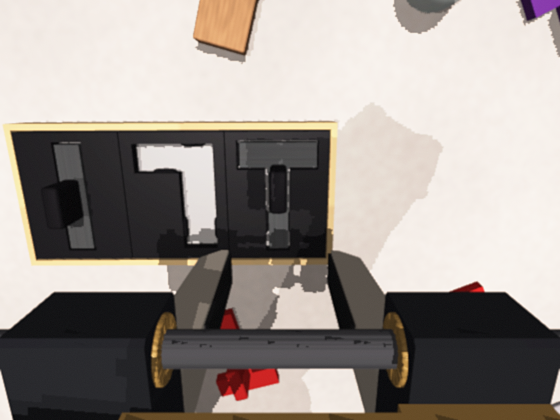

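The mitre sits flush at (278,190), and the L cutout is empty at (190,190). I'll re-measure the L mouth in this view and check the head height.

```bash
python3 - <<'E'
from h import *
p,d,M,K=load("w5");X=cloud(d,M,K);Z=X[...,2]
th=np.radians(7.6);ex=np.array([np.cos(th),np.sin(th)]);ey=np.array([-ex[1],ex[0]])
fr=lambda P:np.c_[(P[:,:2]*1000-[543.5,236.2])@ex,(P[:,:2]*1000-[543.5,236.2])@ey]
v,u=np.indices(Z.shape)
for nm,(a,b) in dict(h1=(242,265),h2=(290,315)).items(): print(nm,np.nanmedian(Z[146:162,a:b]))
hole=((Z<.029)&(v>135)&(v<252)&(u>125)&(u<222)).astype(np.uint8)
cs,_=cv2.findContours(cv2.morphologyEx(hole,cv2.MORPH_OPEN,np.ones((3,3))),cv2.RETR_EXTERNAL,cv2.CHAIN_APPROX_NONE)
c=max(cs,key=cv2.contourArea)[:,0];A=fr(ray(M,K,c,.036));B=fr(ray(M,K,c,.029))
# edges, expected x -62.5/46.5, y -20.5/58.5 (pixel half ~0.5mm)
print('x',B[:,0].min(),A[:,0].max(),'y',A[:,1].min(),B[:,1].max(),cv2.minAreaRect(np.float32(A)))
s=(A[:,0]>-50)&(A[:,0]<10);print('leg y',np.percentile(A[s][:,1],[10,25]),np.percentile(B[s][:,1],[75,90]))
E
```

```text
h1 0.03651539012349922
h2 0.03645494488216716
x -60.763678425493545 46.58367184067973 y -21.290048177817646 57.715397416655314 ((-5.721942901611328, 16.85511016845703), (104.6722412109375, 76.21310424804688), 0.04735881835222244)
leg y [-20.93611389 -20.45665187] [12.53920072 13.01875514]
```

The mitre's head is level with the foam at 36.5 mm. The L mouth refines to (544.0, 235.8). Next is the bracket.

Request:
{"op": "play_rows", "data": {
  "slide": [
    [-0.01,-0.05,0],
    [-0.02,-0.1,0],
    [-0.03,-0.155,0],
    [-0.04,-0.21,0],
    [-0.05,-0.265,0],
    [-0.06,-0.32,0],
    [-0.07,-0.375,0],
    [-0.08,-0.43,0],
    [-0.087,-0.48,-0.02],
    [-0.0873,-0.49,-0.05]
  ],
  "roll": [-0.07,-0.14,-0.21,-0.28,-0.35,-0.42,-0.49,-0.56,-0.63,-0.673],
  "gripper": [0.5,0.5,0.5,0.5,0.5,0.5,0.5,0.5,0.5,0.5]
}}

```text
time_s: 16.65
position: [0.4731, -0.3416, 0.1679]
eef_rot: [[0.853, -0.522, 0.002], [-0.522, -0.853, -0.003], [0.003, 0.001, -1.0]]
force: [0.4, 1.2, -0.7]
opening: 0.0465
finger_force: 0.0
```

Request:
{"op": "play_rows", "data": {
  "slide": [
    [0,0,-0.02],
    [0,0,-0.02],
    [0,0,-0.02],
    [0,0,-0.02],
    [0,0,-0.02],
    [0,0,-0.02],
    [0,0,-0.02],
    [0,0,-0.02],
    [0,0,-0.02],
    [0,0,-0.02]
  ],
  "roll": [0,0,0,0,0,0,0,0,0,0],
  "gripper": [0.5,0.5,0.5,0.5,0.5,0.5,0.5,0.5,0.5,0.5]
}}

```text
time_s: 17.9
position: [0.4742, -0.3372, 0.1465]
eef_rot: [[0.856, -0.517, -0.0], [-0.517, -0.856, 0.0], [-0.0, 0.0, -1.0]]
force: [-0.3, -0.6, 1.2]
opening: 0.0468
finger_force: 0.0
```

```bash
python3 - <<'E'
from h import *
o=wrist("w6");print(o['time_s'],o['position'],np.degrees(np.arctan2(o['eef_rot'][1,0],o['eef_rot'][0,0])))
p,d,M,K=load("w6");X=cloud(d,M,K);Z=X[...,2]
g=((Z>.044)&(Z<.064)&(p.max(-1)<90)).astype(np.uint8);cs,_=cv2.findContours(g,cv2.RETR_EXTERNAL,cv2.CHAIN_APPROX_NONE)
for q in cs:
    if cv2.contourArea(q)>150: print('grip',q[:,0].mean(0),np.round(rect(ray(M,K,q[:,0],.054)),2))
E
```

```text
17.9 [ 0.47422038 -0.33724108  0.14650133] -31.123135885963872
grip [281.06766917 202.78947368] [ 476.94 -341.09   15.57   40.41   58.9 ]
```

The two opposite views differ by about 3.5 mm along the grip, which fits the stated calibration error, so I take the mean: (475.8, -339.5).

Request:
{"op": "play_rows", "data": {
  "slide": [
    [0.0016,-0.0023,-0.04],
    [0.0016,-0.0023,-0.08],
    [0.0016,-0.0023,-0.1],
    [0.0016,-0.0023,-0.1095],
    [0.0016,-0.0023,-0.1095],
    [0.0016,-0.0023,-0.1095],
    [0.0016,-0.0023,-0.1095],
    [0.0016,-0.0023,-0.1095],
    [0.0016,-0.0023,-0.1095],
    [0.0016,-0.0023,-0.1095]
  ],
  "roll": [0,0,0,0,0,0,0,0,0,0],
  "gripper": [0.5,0.5,0.5,0.5,0,0,0,0,0,0],
  "newtons": 50
}}

```text
time_s: 19.2
position: [0.4762, -0.3396, 0.0375]
eef_rot: [[0.856, -0.517, 0.001], [-0.517, -0.856, -0.0], [0.001, -0.0, -1.0]]
force: [-0.7, 0.9, 6.1]
opening: 0.0133
finger_force: 50.0
```

Request:
{"op": "play_rows", "data": {
  "slide": [
    [0,0,0.03],
    [0,0,0.07],
    [0.005,0.03,0.11],
    [0.01,0.08,0.11],
    [0.02,0.14,0.11],
    [0.03,0.2,0.11],
    [0.04,0.26,0.11],
    [0.045,0.32,0.11],
    [0.05,0.38,0.11],
    [0.055,0.44,0.11]
  ],
  "roll": [0,0,0.07,0.14,0.21,0.28,0.35,0.42,0.49,0.56],
  "gripper": [0,0,0,0,0,0,0,0,0,0]
}}

```text
time_s: 20.45
position: [0.5305, 0.1026, 0.1469]
eef_rot: [[1.0, 0.019, -0.0], [0.019, -1.0, -0.0], [-0.0, 0.0, -1.0]]
force: [1.8, -0.2, -1.2]
opening: 0.0133
finger_force: 50.0
```

Request:
{"op": "play_rows", "data": {
  "slide": [
    [0.004,0.03,0],
    [0.008,0.07,0],
    [0.01,0.11,0],
    [0.0125,0.13,0],
    [0.0128,0.1354,0],
    [0.0128,0.1354,0],
    [0.0128,0.1354,0],
    [0.0128,0.1354,0],
    [0.0128,0.1354,0],
    [0.0128,0.1354,0]
  ],
  "roll": [0.06,0.116,0.116,0.116,0.116,0.116,0.116,0.116,0.116,0.116],
  "gripper": [0,0,0,0,0,0,0,0,0,0]
}}

```text
time_s: 21.7
position: [0.5437, 0.2357, 0.1471]
eef_rot: [[0.991, 0.132, 0.0], [0.132, -0.991, 0.0], [0.0, -0.0, -1.0]]
force: [-0.1, 0.1, -1.8]
opening: 0.0132
finger_force: 50.0
```

```bash
python3 - <<'E'
from h import *
o=wrist("w7");p,d,M,K=load("w7");X=cloud(d,M,K);Z=X[...,2];t=o['position'];R=o['eef_rot'];print(o['time_s'],t,np.degrees(np.arctan2(R[1,0],R[0,0])))
v,u=np.indices(Z.shape)
top=((Z>.117)&(Z<.132)&(v>140)&(v<225)&(u>120)&(u<400)).astype(np.uint8)
cs,_=cv2.findContours(cv2.morphologyEx(top,cv2.MORPH_OPEN,np.ones((3,3))),cv2.RETR_EXTERNAL,cv2.CHAIN_APPROX_NONE);c=max(cs,key=cv2.contourArea)[:,0]
z=np.nanmedian(Z[top>0]);T=(ray(M,K,c,z)-t)@R*1000;print(z,T.min(0),T.max(0),'expect x20..44 y -56..18',cv2.minAreaRect(np.float32(T[:,:2])))
E
```

```text
21.7 [0.5437124  0.23571108 0.1470805 ] 7.595930755712461
0.12387954185862825 [  9.97082941 -54.87330946  23.20013416] [43.92725108 19.14559338 23.20678903] expect x20..44 y -56..18 ((26.93919563293457, -17.86111068725586), (74.01164245605469, 33.94316482543945), 89.97417449951172)
```

View pics/w7.png

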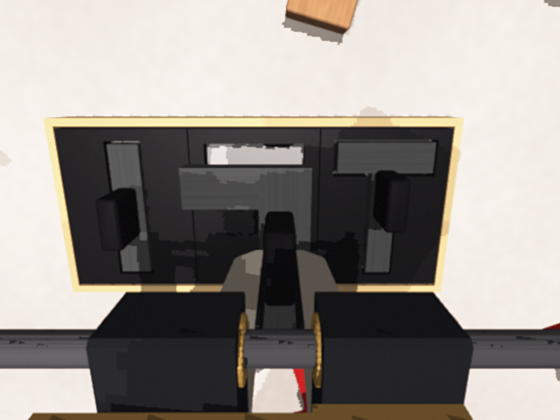

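The bracket is held with its leg at (245,188) just above the L cutout (255,153), and the mitre and strip are in place. The whole tray is visible, so I'll average its centre with the opposite-facing view to cancel the calibration bias.

```bash
python3 - <<'E'
from h import *
p,d,M,K=load("w7");hs=cv2.cvtColor(p,cv2.COLOR_RGB2HSV);v,u=np.indices(d.shape)
w=((hs[...,1]>80)&(hs[...,2]>120)&(hs[...,0]>10)&(hs[...,0]<35)&(v>110)&(v<292)&(u>40)&(u<470)).astype(np.uint8)
print('w7 tray',np.round(rect(ray(M,K,np.argwhere(w)[:,::-1],.036)),2))
cols=[q for q in range(100,420)]
P=lambda uv:ray(M,K,uv,.036)[:,:2]*1000
th=np.radians(7.6);ex=np.array([np.cos(th),np.sin(th)]);ey=np.array([-ex[1],ex[0]]);c=np.array([533.5,254.0])
F=P([(q,np.where(w[:200,q])[0].max()+1) for q in cols if w[:200,q].any()]);print('front inner x (68)',np.median((F-c)@ex))
B=P([(q,200+np.where(w[200:,q])[0].min()-.0) for q in list(range(80,230))+list(range(350,430)) if w[200:,q].any()]);print('back inner x(-68)',np.median((B-c)@ex))
L=P([(np.where(w[q,:200])[0].max()+1,q) for q in range(140,270) if w[q,:200].any()]);print('left inner y(155)',np.median((L-c)@ey))
R=P([(300+np.where(w[q,300:])[0].min(),q) for q in range(140,270) if w[q,300:].any()]);print('right inner y(-155)',np.median((R-c)@ey))
E
```

```text
w7 tray [534.18 253.33 148.18 320.67   7.62]
front inner x (68) 67.19086218957031
back inner x(-68) -67.60973467268701
left inner y(155) 153.61720679424684
right inner y(-155) -155.54491786567957
```

The averaged mouth is (544.2, 235.9). The part sits about 1.3 mm back in the jaws, so I'll correct for it and lower.

Request:
{"op": "play_rows", "data": {
  "slide": [
    [0.0016,0.0008,0],
    [0.0016,0.0008,-0.01],
    [0.0016,0.0008,-0.025],
    [0.0016,0.0008,-0.04],
    [0.0016,0.0008,-0.055],
    [0.0016,0.0008,-0.065],
    [0.0016,0.0008,-0.071],
    [0.0016,0.0008,-0.075],
    [0.0016,0.0008,-0.075],
    [0.0016,0.0008,-0.075]
  ],
  "roll": [0,0,0,0,0,0,0,0,0,0],
  "gripper": [0,0,0,0,0,0,0,0,0,0]
}}

```text
time_s: 23.0
position: [0.5454, 0.2368, 0.0724]
eef_rot: [[0.991, 0.132, 0.0], [0.132, -0.991, 0.0], [0.0, -0.0, -1.0]]
force: [0.3, -0.9, -1.1]
opening: 0.0134
finger_force: 50.0
```

Request:
{"op": "play_rows", "data": {
  "slide": [
    [0,0,-0.002],
    [0,0,-0.004],
    [0,0,-0.005],
    [0,0,-0.006],
    [0,0,-0.007],
    [0,0,-0.008],
    [0,0,-0.009],
    [0,0,-0.01],
    [0,0,-0.01],
    [0,0,-0.01]
  ],
  "roll": [0,0,0,0,0,0,0,0,0,0],
  "gripper": [0,0,0,0,0,0,0,0,0,0]
}}

```text
time_s: 24.25
position: [0.545, 0.2367, 0.0618]
eef_rot: [[0.991, 0.133, -0.001], [0.133, -0.991, -0.0], [-0.001, 0.0, -1.0]]
force: [0.8, -0.3, -0.0]
opening: 0.0134
finger_force: 50.0
```

No side force, and it is past the lips. I'll press it home.

Request:
{"op": "play_rows", "data": {
  "slide": [
    [0,0,-0.001],
    [0,0,-0.002],
    [0,0,-0.003],
    [0,0,-0.004],
    [0,0,-0.004],
    [0,0,-0.004],
    [0,0,-0.004],
    [0,0,-0.004],
    [0,0,-0.004],
    [0,0,-0.004]
  ],
  "roll": [0,0,0,0,0,0,0,0,0,0],
  "gripper": [0,0,0,0,0,0,0,0,0,0]
}}

```text
time_s: 25.5
position: [0.5447, 0.2368, 0.0593]
eef_rot: [[0.991, 0.132, -0.001], [0.132, -0.991, 0.002], [-0.001, -0.002, -1.0]]
force: [-6.0, -1.0, 21.2]
opening: 0.0136
finger_force: 50.0
```

Request:
{"op": "play_rows", "data": {
  "slide": [
    [0,0,0.001],
    [0,0,0.001],
    [0,0,0.001],
    [0,0,0.001],
    [0,0,0.001],
    [0,0,0.001],
    [0,0,0.02],
    [0,0,0.06],
    [0,0,0.12],
    [0,0,0.16]
  ],
  "roll": [0,0,0,0,0,0,0,0,0,0],
  "gripper": [0.5,0.5,0.5,0.5,0.5,0.5,0.5,0.5,0.5,0.5]
}}

```text
time_s: 26.75
position: [0.5458, 0.236, 0.2217]
eef_rot: [[0.991, 0.131, 0.002], [0.131, -0.991, 0.001], [0.002, -0.0, -1.0]]
force: [0.4, 1.5, -0.2]
opening: 0.0466
finger_force: 0.0
```

```bash
python3 - <<'E'
from h import *
o=wrist("w8");print(o['time_s'],o['position'],o['opening'])
p,d,M,K=load("w8");X=cloud(d,M,K);Z=X[...,2]
th=np.radians(7.6);ex=np.array([np.cos(th),np.sin(th)]);ey=np.array([-ex[1],ex[0]])
def z(c,x0,x1,y0,y1):
    A=X[...,:2]*1000-c;x=A@ex;y=A@ey;m=(x>x0)&(x<x1)&(y>y0)&(y<y1)&(Z<.1)&(Z>0);return np.round(np.nanmedian(Z[m])*1000,1),int(m.sum())
Lc=[544.2,235.9];Tc=[561.2,153.5]
print('L: short',z(Lc,24,40,25,50),'corner',z(Lc,24,40,-14,8),'long end',z(Lc,-55,-25,-14,8),'foam',z(Lc,-50,10,25,55),z(Lc,-50,30,-30,-24))
print('T: +y',z(Tc,20,38,20,34),'-y',z(Tc,20,38,-34,-20),'end',z(Tc,-62,-30,-6,6))
E
```

```text
26.75 [0.54578747 0.23603499 0.2216817 ] 0.04655320241811387
L: short (np.float64(36.5), 399) corner (np.float64(36.5), 352) long end (np.float64(36.6), 477) foam (np.float64(36.5), 1660) (np.float64(36.5), 459)
T: +y (np.float64(36.5), 253) -y (np.float64(36.4), 254) end (np.float64(36.6), 332)
```

View pics/w8.png

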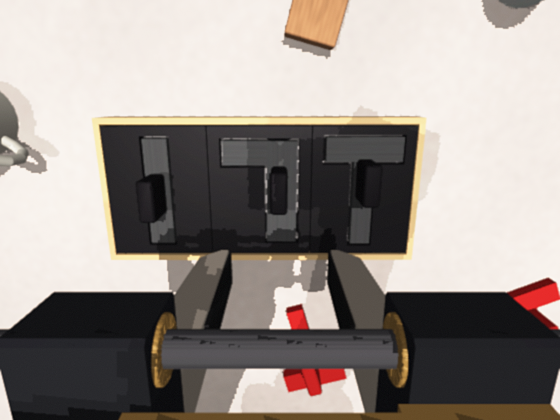

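Both parts are home and flush at 36.5 mm, level with the foam: the L at (270,185) and the T at (363,185). The strip at (155,190) is untouched and the gripper is clear. I'll hand the job in.

```bash
python3 -c "
from workcell import order
print(order.close_job())"
```

```text
the job is handed in; nothing more can be done
None
```

The mitre gauge and angle bracket are both pressed home flush in their own cutouts and released, and the job was handed in at about 27 s; my first grasp on the mitre closed on nothing because I lifted too early, and the second held.

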